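# Close and pin the gate of a welding fixture

## Robot

A 7-joint arm with a two-finger parallel gripper is mounted at the origin on the work surface. World frame = base frame: x ahead of the robot, y to its left, z up, the work surface at z = 0. Lengths are in m, angles in rad, forces in N, time in s.
With the tool pointing down it reaches from about 0.4 to 0.85 m from the base axis. Payload 10.4 kg.
Tool frame: the origin (TCP) lies midway between the tips of the shut fingers; the grasp point (between the pads) lies 19 mm behind it; z points along the fingers, x is the direction in which the jaws open and shut, and the axes are right-handed (so a half turn about z gives the same grasp; the last joint's range is limited). The gripper opens to 85 mm and grips with 20 to 120 N. Pads are 22 mm wide; open, the fingers measure 114 mm over their backs; the gripper's body (76 mm by 85 mm) begins 54 mm behind the grasp point. The pads swing forward as they close: fully open they stand 13 mm farther back than shut.
Start: joints at [-1.336, 0.332, -0.065, 1.46, 0.022, 1.35, -0.088], TCP at [0.159, 0.604, 0.231] pointing down, gripper open.
Joint ranges: [-2.6, 2.6], [-0.5, 2.12], [-1.47, 1.34], [0.16, 2.42], [-1.27, 4.41], [0.06, 2.06], [-2.6, 2.6]. Speed limits (rad/s): [2.22, 2.22, 2.79, 2.79, 3.14, 3.14, 3.14].

## Interface

Orientations are given as a unit quaternion [x, y, z, w].
In Python, from workcell import telemetry, eyes, order gives the robot as it stands.
- The arm moves only by the tool servo_tool, never from a script. Its argument "deltas" is a list of rows, each a list of 3 entries, a list of its own where there are three numbers: the shift along the tool's x, y, z in cm, then the turn about the tool's z in rad, then the finger opening in cm, from 0 to 8.54. A call has 1 to 12 rows; each row shifts and turns the pose as measured when the row begins, along the tool's axes as they then stand; what a row does not reach is not made up. A row lasts 1/12 s, in which the tool goes at most 41.7 mm and 7.16 degrees, less where a joint would pass 70% of its speed; a pose out of reach is approached as far as the arm can. A call is refused whole if a number of a shift passes 4.17 or a number of a turn 0.125, either way. A call with a gripper value outside its range is refused whole. The fingers move at their own pace and stop on an object; "force" is the grip in N (left out, the last holds). Time passes only in rows, so rows that do not move let the fingers close. It gives the time, the measured TCP pose, the force and the opening at its end, in the units of the state.
- telemetry.get_obs(): the state, without advancing time (a new reading comes with each control period).
- eyes.camera(name): name is "scene" or "top" or "wrist"; returns (picture, depth): 420x560x3 uint8, blue, green, red; 420x560 float32, m along the optical axis (not along the pixel's ray), 0 where there is no reading.
- eyes.calibration(name): a dict with "fx", "fy", "cx", "cy" (pixels), "distortion" ([k1, k2, p1, p2, k3] as OpenCV has them; the pictures are not rectified), "rvec" (rotation vector, rad) and "tvec" (3), from world to camera coordinates, as OpenCV has them. Camera axes: x right, y down, z forward; pixel columns grow to the right and rows downward; lengths in m; the calibration is good to about 2 mm. A picture is of the moment at which its call begins: read the wrist's pose just before it. calibration takes no time and is no camera call; for the wrist camera it gives the pose at the moment of the call.
- order.hand_in(): hands the job in, once; it reports no verdict.
The state is a dict: "clock": time; "joint_pos": joint angles; "joint_velocities": joint speeds; "tau": joint torques, N m; "position": TCP position; "ee_rot": TCP orientation; "ft_force": force on the tool from outside, world axes, zero at the start; "torque": the same for the moment, N m; "grip_width": opening from 0.0 (shut) to 1.0 (fully open).
Only numpy, scipy, OpenCV 4.12 (cv2) and the standard library are available. Lean on these libraries where they do the work, as an engineer would, in place of code of your own. Each camera call takes 0.05 s, during which the arm holds its last target. There are 200 camera calls.

## Task

Get the welding fixture ready: first put the square-tube offcut standing in the gate's way into the scrap tray, then swing the gate fully shut so that its eye lies in the fork, and lock it with the round-knobbed pin from the rack, pushed down through fork and eye until its head rests on the fork. Leave the other two pins in the rack and everything else on the table where it is.

Things in the scene. Friction and masses are not known exactly. Their poses are not given: they have to be found in the camera images.
- fixture: Welding fixture bolted to the table. Origin on the table surface; local y runs from fork to hinge, local x away from the robot at yaw 0. Grey base plate: x -24 to +76, y -115 to +115, 12 thick. Hinge post at (0, +80), 66 high. Fork at (0, -80), 70 high, open to local -x and +y, its web at x +18 to +40. A weldment and stops fill x +19 to +74, y -32 to +48, up to 62 high.
- fork_hole (a point): Centre of the fork's upper hole, at the top of the upper cheek, 70 above the table. The fork has two level steel cheeks 36 x 36, lower one 30 to 40, upper one 60 to 70 above the table, each with a vertical 14 hole in its middle.
- hinge_axis (a point): Point on the gate's vertical hinge axis, 50 above the table, 160 from the axis of the fork holes.
- gate (a joint): Gate angle about its vertical hinge, rad. 0: shut on its stop, lying along fixture -y from the hinge, eye exactly on the axis of the fork holes. Grows to 1.6 as it swings out to fixture -x (clockwise from above). Light friction (0.06 N m) holds it where left. Flat steel bar 24 wide, 12 thick, 44 to 56 above the table, reaching 175 from the hinge axis.
- gate_handle (a point): Centre of the top of the gate's handle: an upright black post 20 diameter, standing 50 tall on the bar (56 to 106 above the table), 85 from the hinge axis.
- gate_eye (a point): Centre of the top face of the gate's eye: 14 vertical hole in a 30 x 30 end, 160 from the hinge axis, 56 above the table.
- offcut: Loose piece of square steel tube 30 x 30, 70 tall, wall 3 thick, about 0.14 kg, standing upright on the table between the open gate and the fork, within the gate's sweep. Origin: centre of its underside; x and y along the tube's sides, z up its axis.
- offcut_mid (a point): Middle of the offcut, 35 above its origin.
- tray: Scrap tray, open blue sheet-steel box, fixed: 140 (local x) x 180 (local y) outside, 50 high, walls 4 thick, floor up to 5 thick. Origin: centre of its underside. It stands to the left or the right of the fixture, the pin rack on the other side.
- rack: Pin rack, fixed: aluminium plate 50 (local x) x 190 (local y), top 72 above the table, on two end legs, open between. Three 16 holes at local y -60, 0, +60, in which three pins hang in any order. Origin: at table height under the middle hole.
- lock_pin: The locking pin: steel shank 12 diameter, 52 long with a 9 long tapered tip (6.6 at its end), under a round dark knob 24 diameter and 34 tall. About 0.1 kg. Origin: on its axis at the underside of the knob, which rests on the rack (72 high) and finally on the upper cheek; z points up to the knob.
- thick_pin: Other pin in the rack, to be left: square head 24 x 24 x 30, shank 14 (too thick). Origin under the head.
- thin_pin: Other pin in the rack, to be left: thin shank 8, 24 flange 4 thick with a stem 10 diameter, 34 tall in all. Origin under the flange.
- spray_can: Bystander: upright plain metal can, 52 diameter, 160 tall. Origin under its centre.
- magnet: Bystander: welding magnet lying flat, red plate 50 x 90 with a steel block and a stud, 42 tall. Origin under its centre.
- wrench: Bystander: steel wrench lying flat. Origin under its middle.
Mind the look-alikes: they are no part of the job. What is meant by the tray is not red, and is the smaller of those in its own colour.

How it is judged:
By the outcome, as a careful person would: the job done as asked, in the order asked, and still so for the second after the job is handed in, with the robot touching nothing.
It also fails if it takes over 72 s, if anything falls off the work surface, if the arm or the gripper's body presses on something with over 40 N, if the wrist force passes 120 N, or if a joint passes its speed limit or range.

## Working session

There is one attempt and no reset: what is moved stays moved. The work goes in short steps, Python scripts to look and compute and a tool call to move; the robot and the scene stay as the last step left them, time stands still between calls to the robot, and variables do not carry over. Pictures are saved under pics/ and viewed, about 8 in all and at most 12, crops included, and the job is handed in when it is done.

Besides the shell and the picture viewer there is one more tool, called after "Emit:" as name(argument=value, ...) on one line, values as JSON. servo_tool: Moves the arm, as the interface text tells. Its arguments: {"type":"object","properties":{"deltas":{"type":"array"},"force":{"type":"number"}},"required":["deltas"]}

```bash
ls; mkdir -p pics; cat > h.py <<'E'
import numpy as np, cv2
from workcell import telemetry, eyes, order
def cam(n):
    c=eyes.calibration(n); im,d=eyes.camera(n)
    K=np.array([[c['fx'],0,c['cx']],[0,c['fy'],c['cy']],[0,0,1.]])
    R=cv2.Rodrigues(np.array(c['rvec'],float))[0]; t=np.array(c['tvec'],float).ravel()
    return im,d,(K,np.array(c['distortion'],float),R,t)
def ray(C,uv,z):
    K,D,R,t=C
    p=cv2.undistortPoints(np.array(uv,float).reshape(-1,1,2),K,D).reshape(-1,2)
    r=np.c_[p,np.ones(len(p))]@R; o=-R.T@t
    return o+r*((z-o[2])/r[:,2])[:,None]
def cloud(d,C):
    K,D,R,t=C; h,w=d.shape
    uv=np.stack(np.meshgrid(np.arange(w),np.arange(h)),-1).reshape(-1,1,2).astype(float)
    p=cv2.undistortPoints(uv,K,D).reshape(-1,2); X=np.c_[p,np.ones(len(p))]*d.reshape(-1,1)
    return ((X-t)@R).reshape(h,w,3)
def proj(C,X):
    K,D,R,t=C
    return cv2.projectPoints(np.array(X,float).reshape(-1,1,3),cv2.Rodrigues(R)[0],t,K,D)[0].reshape(-1,2)
E
python3 - <<'E'
from h import *
a,d,C=cam('top');b,d2,C2=cam('scene')
cv2.imwrite('pics/top.png',a);cv2.imwrite('pics/scene.png',b)
np.savez('top.npz',im=a,d=d,**{f'c{i}':x for i,x in enumerate(C)})
print(telemetry.get_obs())
E
```

```text
pics
{'clock': 0.1, 'joint_pos': array([-1.33559433,  0.33278698, -0.06467763,  1.46085997,  0.0215761 ,
        1.34992401, -0.08853914]), 'joint_velocities': array([ 0.00075651, -0.0025427 , -0.00030926, -0.00139588,  0.00035025,
       -0.00240186,  0.0021803 ]), 'tau': array([ 3.30046250e-04, -6.26747632e+01,  4.84767335e-02, -3.92427027e+01,
        1.62353728e-02,  6.96607138e-03, -3.68050576e-05]), 'position': array([0.15926834, 0.60400902, 0.23060773]), 'ee_rot': array([ 7.92148986e-01,  6.10327430e-01, -4.94942521e-04,  4.08997062e-04]), 'ft_force': array([ 0.9674783 , -0.26164478,  0.62400039]), 'torque': array([ 0.01409356,  0.03605816, -0.06914285]), 'grip_width': 0.9991842705164229}
```

View pics/top.png

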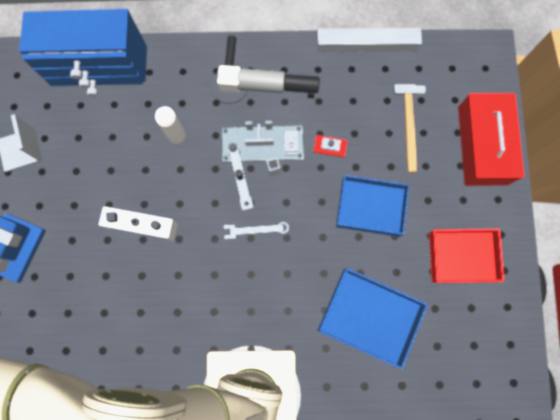

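View pics/scene.png

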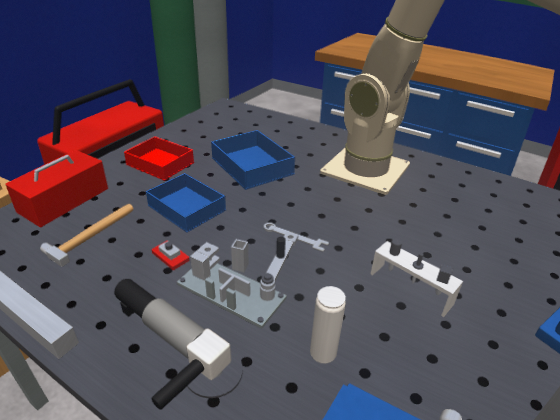

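Top view: the fixture's hinge is at about (234,148), its fork at (291,143), and the gate runs to its eye at (246,204). The offcut is at (273,165) and the rack at (137,222), with pins at (112,216), (135,222) and (155,226).

- **Tray candidates:** small blue (373,205), large blue (373,317), red (467,256). I choose the small blue one.
- **Pin candidates in the scene view:** (395,248), (418,262), (444,276). These need a close crop.

```bash
python3 - <<'E'
from h import *
b=cv2.imread('pics/scene.png'); a=cv2.imread('pics/top.png')
c1=cv2.resize(b[230:315,365:470],None,fx=3.8,fy=3.8,interpolation=cv2.INTER_CUBIC)
c2=cv2.resize(b[225:325,175:305],None,fx=3.05,fy=3.05,interpolation=cv2.INTER_CUBIC)
c3=cv2.resize(a[110:215,215:310],None,fx=2.8,fy=2.8,interpolation=cv2.INTER_CUBIC)
c4=cv2.resize(a[200:245,95:180],None,fx=4.6,fy=4.6,interpolation=cv2.INTER_CUBIC)
o=np.zeros((600,800,3),np.uint8)
for c,y,x in((c1,0,0),(c2,0,401),(c4,325,0),(c3,306,401)):
    h,w=c.shape[:2];h=min(h,600-y);w=min(w,800-x);o[y:y+h,x:x+w]=c[:h,:w]
cv2.imwrite('pics/crop.png',o)
z=np.load('top.npz');C=tuple(z[f'c{i}'] for i in range(4));P=cloud(z['d'],C)
print('cam',-C[2].T@C[3])
hsv=cv2.cvtColor(a,cv2.COLOR_BGR2HSV)
m=((abs(hsv[...,0].astype(int)-108)<14)&(hsv[...,1]>150)).astype(np.uint8)
for c in cv2.findContours(m,0,2)[0]:
    if cv2.contourArea(c)>800:
        q=cv2.boxPoints(cv2.minAreaRect(c)); 
        print('blue',q.mean(0),ray(C,q,0.05)[:,:2].round(3).tolist())
# heights in areas
for n,(u,v) in dict(hinge=(234,148),fork=(291,143),off=(273,165),eye=(246,204),handle=(238,172),p0=(112,216),p1=(135,222),p2=(155,226)).items():
    w=P[v-6:v+7,u-6:u+7].reshape(-1,3); w=w[w[:,2]<0.3]; i=w[:,2].argmax(); print(n,P[v,u].round(3),'top',w[i].round(3))
# rack: z 60-80mm in region
for n,(u0,u1,v0,v1,z0,z1) in dict(rack=(90,185,200,245,.062,.08),base=(215,310,120,170,.006,.018)).items():
    mm=np.zeros(a.shape[:2],np.uint8);s=P[v0:v1,u0:u1,2];mm[v0:v1,u0:u1]=(s>z0)&(s<z1)
    ys,xs=np.nonzero(mm);pts=P[ys,xs,:2].astype(np.float32);r=cv2.minAreaRect(pts);print(n,r,len(pts))
E
```

```text
cam [ 0.23402079 -0.08500653  1.41527019]
blue [373.29456 317.72388] [[0.17, -0.174], [0.332, -0.253], [0.23, -0.471], [0.071, -0.388]]
blue [ 11.202349 247.76942 ] [[0.347, 0.731], [0.495, 0.68], [0.445, 0.562], [0.3, 0.614]]
blue [372.93048 205.45682] [[0.445, -0.233], [0.583, -0.258], [0.552, -0.437], [0.415, -0.409]]
blue [74.90672  35.877728] [[1.096, 0.687], [1.102, 0.355], [0.939, 0.34], [0.933, 0.665]]
hinge [0.659 0.041 0.072] top [0.666 0.049 0.075]
fork [ 0.681 -0.115  0.04 ] top [ 0.652 -0.098  0.078]
off [ 0.628 -0.064  0.006] top [ 0.616 -0.076  0.078]
eye [0.517 0.013 0.003] top [0.499 0.006 0.065]
handle [0.583 0.027 0.102] top [0.589 0.021 0.111]
p0 [0.47  0.357 0.102] top [0.472 0.368 0.108]
p1 [0.456 0.3   0.086] top [0.457 0.301 0.112]
p2 [0.441 0.242 0.107] top [0.456 0.249 0.111]
rack ((0.4593143165111542, 0.3036729693412781), (0.19332043826580048, 0.051264770328998566), 78.69454956054688) 1128
base ((0.6878882646560669, -0.032395049929618835), (0.2695060074329376, 0.14334654808044434), 89.10256958007812) 1932
```

View pics/crop.png

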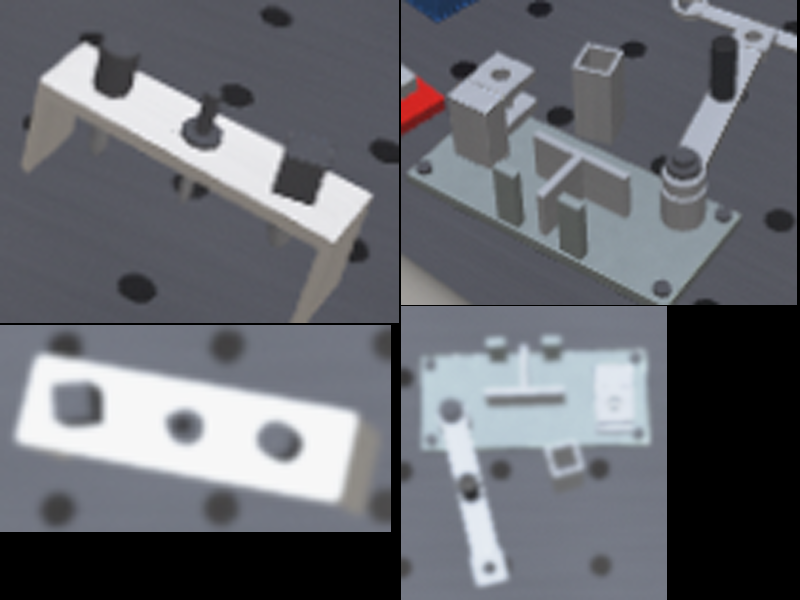

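The crop shows the round knob at the scene-left end of the rack (scene (395,248), top (155,226)). The flange pin is in the middle and the square head at the far end. The offcut is at top (274,164), turned by about 11°.

```bash
cat >> h.py <<'E'
from scipy.spatial.transform import Rotation as Ro
def plan(x,y,z,yaw=None):
    "yaw: world angle of tool x (deg), mod 180"
    s=telemetry.get_obs(); R=Ro.from_quat(s['ee_rot']).as_matrix(); p=s['position']
    d=R.T@(np.array([x,y,z])-p)*100
    cur=np.degrees(np.arctan2(R[1,0],R[0,0])); t=0
    if yaw is not None: t=-((yaw-cur+90)%180-90)   # tool z down
    n=max(int(np.ceil(np.linalg.norm(d)/3.8)),int(np.ceil(abs(t)/6.5)),1)
    print('pos',p.round(4),'yaw',cur.round(1),'d(cm)',d.round(2),'turn',np.radians(t).round(3),'rows',n,'per row',(d/n).round(2),(np.radians(t)/n).round(4),'j7',s['joint_pos'][6].round(2),'clk',s['clock'],'tilt',(R[:,2]).round(3))
E
python3 - <<'E'
from h import *
z=np.load('top.npz');C=tuple(z[f'c{i}'] for i in range(4))
cs=lambda x,y:((x-401)/2.8+215-.3,(y-306)/2.8+110-.3)
print('off',ray(C,[cs(566,458)],.07)); print('hinge',ray(C,[cs(451,410)],.066));print('eye',ray(C,[cs(489,568)],.056));print('fork',ray(C,[cs(615,403)],.07))
o=ray(C,[cs(566,458)],.07)[0]
plan(o[0]-.03,o[1],.27,101)
E
```

```text
off [[ 0.61267672 -0.06645438  0.07      ]]
hinge [[0.66408927 0.04550945 0.066     ]]
eye [[0.50798279 0.00921568 0.056     ]]
fork [[ 0.66749874 -0.11485419  0.07      ]]
pos [0.1593 0.604  0.2306] yaw 75.2 d(cm) [-54.04  58.04  -3.87] turn -0.45 rows 21 per row [-2.57  2.76 -0.18] -0.0214 j7 -0.09 clk 0.1 tilt [-0.    -0.001 -1.   ]
```

Emit:
servo_tool(deltas=[[[-2.6,2.8,-0.4],0,5.5],[[-2.6,2.8,-0.4],0,5.5],[[-2.6,2.8,-0.4],0,5.5],[[-2.6,2.8,-0.4],0,5.5],[[-2.6,2.8,-0.4],0,5.5],[[-2.6,2.8,-0.4],0,5.5],[[-2.6,2.8,-0.4],0,5.5],[[-2.6,2.8,-0.4],0,5.5],[[-2.6,2.8,-0.4],0,5.5],[[-2.6,2.8,0],0,5.5],[[-2.6,2.8,0],0,5.5],[[-2.6,2.8,0],0,5.5]])

```text
clock: 1.1
position: [0.4076, 0.2043, 0.2624]
ee_rot: [0.787, 0.616, -0.005, 0.0]
ft_force: [0.2, 1.1, 0.6]
grip_width: 0.645
```

```bash
python3 - <<'E'
from h import *
plan(.58,-.066,.27,101)
E
```

```text
pos [0.4076 0.2043 0.2624] yaw 76.1 d(cm) [-22.1   23.23  -0.72] turn -0.435 rows 9 per row [-2.46  2.58 -0.08] -0.0483 j7 0.74 clk 1.1 tilt [-0.008 -0.006 -1.   ]
```

Emit:
servo_tool(deltas=[[[-2.5,2.7,-0.1],0,5.5],[[-2.5,2.7,-0.1],0,5.5],[[-2.5,2.7,-0.1],0,5.5],[[-2.5,2.7,-0.1],0,5.5],[[-2.5,2.7,-0.1],0,5.5],[[-2.5,2.7,-0.1],0,5.5],[[-2.5,2.7,-0.1],0,5.5],[[-2.5,2.7,-0.1],0,5.5],[[-1.3,1.3,0],-0.11,5.5],[[0,0,0],-0.11,5.5],[[0,0,0],-0.11,5.5],[[0,0,0],-0.11,5.5]])

```text
clock: 2.1
position: [0.5845, -0.0845, 0.2682]
ee_rot: [0.633, 0.774, -0.008, -0.0]
ft_force: [0.0, 0.0, 0.4]
grip_width: 0.65
```

```bash
python3 - <<'E'
from h import *
plan(.613,-.066,.05,101)
im,d,C=cam('wrist'); cv2.imwrite('pics/w1.png',im)
np.savez('w1.npz',im=im,d=d,**{f'c{i}':x for i,x in enumerate(C)})
print('cam',-C[2].T@C[3], proj(C,[[.613,-.066,.07],[.6675,-.115,.07],[.664,.0455,.066],[.508,.009,.056]]))
E
```

```text
pos [ 0.5845 -0.0845  0.2682] yaw 101.4 d(cm) [ 1.45  3.44 21.77] turn 0.008 rows 6 per row [0.24 0.57 3.63] 0.0013 j7 1.94 clk 2.1 tilt [-0.011 -0.012 -1.   ]
cam [ 0.50296824 -0.09991839  0.41179943] [[291.48318893 210.07940973]
 [242.78899194 243.83844815]
 [368.9612731  263.36793654]
 [375.04049814 132.97316821]]
```

View pics/w1.png

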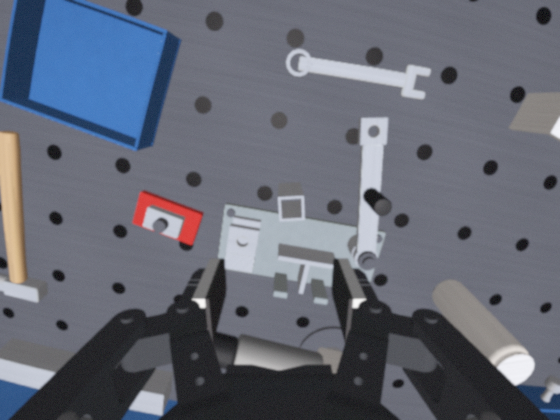

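The wrist view puts the offcut top square at centre (291,208), the fork hole at (243,241), the eye hole at (374,131) and the hinge top at (367,260). My predictions match these to within about 3 px. The small blue tray is at the upper left.

```bash
python3 - <<'E'
from h import *
z=np.load('w1.npz');C=tuple(z[f'c{i}'] for i in range(4));im=z['im']
g=cv2.cvtColor(im,cv2.COLOR_BGR2GRAY)
roi=g[188:228,270:312]; m=np.zeros_like(g)
m[188:228,270:312]=roi>185
c=max(cv2.findContours(m,0,2)[0],key=cv2.contourArea);q=cv2.boxPoints(cv2.minAreaRect(c));w=ray(C,q,.07)
print(q.tolist(),w[:,:2].round(4).tolist(),'ctr',w.mean(0),'sides',np.linalg.norm(np.diff(w,axis=0),axis=1),[np.degrees(np.arctan2(*(w[i+1]-w[i])[[1,0]])).round(1) for i in range(3)])
# dark holes
def hole(u,v,r,zz):
    s=g[v-r:v+r+1,u-r:u+r+1].astype(float);wt=np.clip(np.median(s)-20-s,0,None);ys,xs=np.mgrid[v-r:v+r+1,u-r:u+r+1]
    p=((xs*wt).sum()/wt.sum(),(ys*wt).sum()/wt.sum());print(p,ray(C,[p],zz)[0]);return ray(C,[p],zz)[0]
f=hole(243,241,8,.068);hole(374,131,9,.054);print('hinge',ray(C,[(367,260)],.07))
E
```

```text
[[276.9999694824219, 196.99998474121094], [302.8852844238281, 195.7057342529297], [304.1296691894531, 220.59352111816406], [278.2443542480469, 221.8877716064453]] [[0.6008, -0.0858], [0.5932, -0.0568], [0.6228, -0.0485], [0.6306, -0.0783]] ctr [ 0.61186864 -0.06734616  0.07      ] sides [0.0299498  0.03073568 0.03075373] [np.float64(104.6), np.float64(15.6), np.float64(-75.3)]
(np.float64(241.19152542372882), np.float64(244.11525423728813)) [ 0.66923565 -0.11695592  0.068     ]
(np.float64(373.45198443579767), np.float64(130.96887159533074)) [0.50624955 0.00718662 0.054     ]
hinge [[0.65809585 0.04001221 0.07      ]]
```

```bash
python3 - <<'E'
from h import *
plan(.612,-.067,.10,104.8)
E
```

```text
pos [ 0.5844 -0.0843  0.2682] yaw 101.9 d(cm) [ 1.28  3.28 16.76] turn -0.05 rows 5 per row [0.26 0.66 3.35] -0.01 j7 1.95 clk 2.15 tilt [-0.011 -0.012 -1.   ]
```

Emit:
servo_tool(deltas=[[[0.3,0.9,2.2],-0.05,5.0],[[0.2,0.8,2.2],0,5.0],[[0.2,0.6,2.2],0,5.0],[[0.2,0.5,2.2],0,5.0],[[0.2,0.3,2.2],0,5.0],[[0.1,0.1,2.2],0,5.0],[[0,0,1.8],0,5.0],[[0,0,0.8],0,5.0],[[0,0,0],0,5.0]])

```text
clock: 2.9
position: [0.6115, -0.0645, 0.1023]
ee_rot: [0.618, 0.786, -0.008, -0.001]
ft_force: [0.4, -0.2, 0.6]
grip_width: 0.585
```

```bash
python3 - <<'E'
from h import *
plan(.612,-.067,.035,104.8)
im,d,C=cam('wrist'); cv2.imwrite('pics/w2.png',im)
E
```

```text
pos [ 0.6115 -0.0645  0.1023] yaw 103.7 d(cm) [-0.21  0.08  6.74] turn -0.019 rows 2 per row [-0.1   0.04  3.37] -0.0095 j7 2.01 clk 2.9 tilt [-0.011 -0.01  -1.   ]
```

View pics/w2.png

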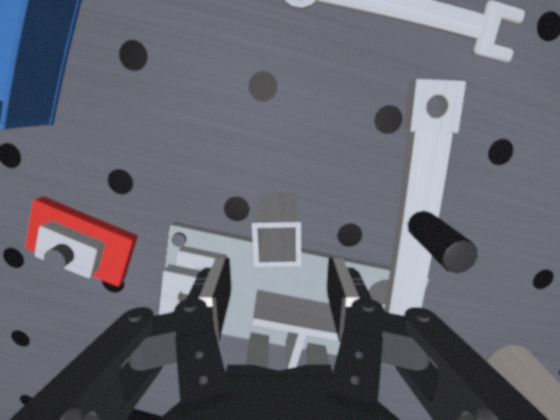

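The jaws straddle the tube: its top spans u 252–302 between the fingers at 228 and 330. The left finger clears the fork.

Emit:
servo_tool(deltas=[[[-0.1,0,2.0],-0.02,5.0],[[-0.1,0,2.0],0,5.0],[[0,0,1.6],0,5.0],[[0,0,1.0],0,5.0],[[0,0,0.3],0,5.0],[[0,0,0],0,2.0],[[0,0,0],0,2.0],[[0,0,0],0,2.0],[[0,0,0],0,2.0],[[0,0,0],0,2.0]], force=40)

```text
clock: 3.78
position: [0.6191, -0.0674, 0.044]
ee_rot: [0.611, 0.791, -0.002, 0.005]
ft_force: [0.2, 0.1, -1.3]
grip_width: 0.343
```

Emit:
servo_tool(deltas=[[[0,0,0],0,4.5],[[0,0,0],0,4.5],[[0,-0.5,0.8],0,4.5],[[0,-0.2,0.6],0,4.5],[[0,0,0],0,2.0],[[0,0,0],0,2.0],[[0,0,0],0,2.0],[[0,0,0],0,2.0],[[0,0,0],0,2.0]])

```text
clock: 4.53
position: [0.6127, -0.0694, 0.0305]
ee_rot: [0.611, 0.791, -0.001, 0.006]
ft_force: [0.6, -0.3, 1.4]
grip_width: 0.349
```

```bash
python3 - <<'E'
from h import *
s=telemetry.get_obs();print(s['grip_width']*85.4)
plan(.499,-.334,.15,104.8)
E
```

```text
29.799050662918408
pos [ 0.6127 -0.0694  0.0305] yaw 104.6 d(cm) [-22.86 -17.6  -11.83] turn -0.003 rows 9 per row [-2.54 -1.96 -1.31] -0.0004 j7 2.07 clk 4.5333 tilt [ 0.009 -0.008 -1.   ]
```

Emit:
servo_tool(deltas=[[[0,0,-2.5],0,2.0],[[0,0,-3],0,2.0],[[0,0,-3],0,2.0],[[0,0,-3],0,2.0],[[-2.5,-2,-0.5],0,2.0],[[-2.5,-2,0],0,2.0],[[-2.5,-2,0],0,2.0],[[-2.5,-2,0],0,2.0],[[-2.5,-2,0],0,2.0],[[-2.5,-2,0],0,2.0],[[-2.5,-2,0],0,2.0],[[-2.5,-2,0],0,2.0]], force=60)

```text
clock: 5.53
position: [0.5055, -0.302, 0.1537]
ee_rot: [0.605, 0.796, -0.001, 0.003]
ft_force: [0.8, -0.7, -0.0]
grip_width: 0.345
```

```bash
python3 - <<'E'
from h import *
s=telemetry.get_obs();print(s['grip_width']*85.4)
plan(.499,-.334,.15,104.8)
E
```

```text
29.43781157446314
pos [ 0.5055 -0.302   0.1537] yaw 105.5 d(cm) [-2.9  -1.49  0.39] turn 0.013 rows 1 per row [-2.9  -1.49  0.39] 0.0129 j7 2.48 clk 5.5333 tilt [ 0.004 -0.006 -1.   ]
```

Emit:
servo_tool(deltas=[[[-1.5,-0.8,0],0.1,2.0],[[-1.3,-0.6,0.5],0.1,2.0],[[-0.5,-0.2,2.0],0.1,2.0],[[0,0,2.4],0,2.0],[[0,0,2.4],0,2.0],[[0,0,2.0],0,2.0],[[0,0,1.2],0,2.0],[[0,0,0.5],0,2.0]])

```text
clock: 6.2
position: [0.4888, -0.3523, 0.0407]
ee_rot: [0.728, 0.686, -0.003, 0.006]
ft_force: [0.6, 0.2, -1.6]
grip_width: 0.344
```

```bash
python3 - <<'E'
from h import *
s=telemetry.get_obs();print(s['grip_width']*85.4,s['ft_force'])
plan(.499,-.334,.037)
im,d,C=cam('wrist'); cv2.imwrite('pics/w3.png',im)
E
```

```text
29.381662396375702 [ 0.56822164  0.23816577 -1.62565063]
pos [ 0.4888 -0.3523  0.0407] yaw 86.6 d(cm) [1.89 0.91 0.35] turn 0.0 rows 1 per row [1.89 0.91 0.35] 0.0 j7 2.34 clk 6.2 tilt [ 0.004 -0.012 -1.   ]
```

View pics/w3.png

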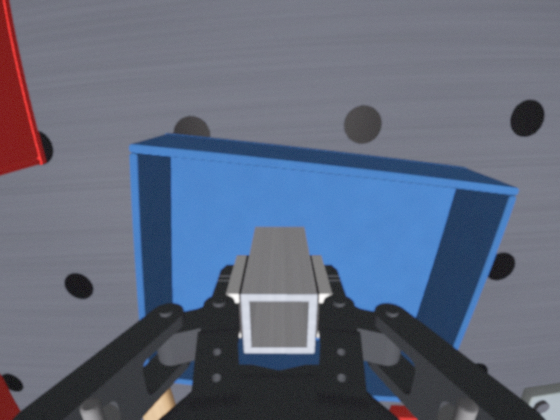

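The offcut is held upright inside the tray, near the middle. I'll lower the last 3–4 mm and let go.

Emit:
servo_tool(deltas=[[[0,0,0.3],0,2.0],[[0,0,0.2],0,2.0],[[0,0,0],0,2.8],[[0,0,0],0,4.5],[[0,0,0],0,4.8],[[0,0,0],0,4.8],[[0,0,-1],0,4.8],[[0,0,-2.5],0,4.8],[[0,0,-3],0,4.8],[[0,0,-3],0,4.8],[[0,0,-3],0,4.8],[[0,0,-3],0,4.8]])

```text
clock: 7.25
position: [0.4868, -0.3495, 0.1989]
ee_rot: [0.728, 0.686, -0.003, 0.004]
ft_force: [1.1, -0.9, -0.5]
grip_width: 0.561
```

```bash
python3 - <<'E'
from h import *
z=np.load('w1.npz');C=tuple(z[f'c{i}'] for i in range(4))
print('handle top in w1', proj(C,[[.58,.026,.106]]))
plan(.54,-.03,.25,90)
im,d,C=cam('wrist'); cv2.imwrite('pics/w4.png',im)
P=cloud(d,C); m=(P[...,2]>.06)&(P[...,2]<.085)&(abs(P[...,0]-.49)<.05)&(abs(P[...,1]+.35)<.05); print(m.sum(), np.median(P[m],0) if m.any() else '')
E
```

```text
handle top in w1 [[384.47348146 208.55656748]]
pos [ 0.4868 -0.3495  0.1989] yaw 86.6 d(cm) [32.15  3.4  -5.45] turn -0.06 rows 9 per row [ 3.57  0.38 -0.61] -0.0067 j7 2.24 clk 7.25 tilt [ 0.001 -0.011 -1.   ]
656 [ 0.49055056 -0.35458809  0.07325445]
```

Emit:
servo_tool(deltas=[[[3,0.2,-0.6],0,5.0],[[3.5,0.3,-0.6],0,5.0],[[3.5,0.3,-0.6],0,5.0],[[3.5,0.3,-0.6],0,5.0],[[3.5,0.3,-0.6],0,5.0],[[3.5,0.3,-0.6],0,5.0],[[3.5,0.3,-0.6],0,5.0],[[3.5,0.3,-0.6],0,5.0],[[3.0,0.3,0],0,5.0],[[1.5,0.2,0],0,5.0],[[0,0,0],0,5.0]])

```text
clock: 8.22
position: [0.5382, -0.0249, 0.2653]
ee_rot: [0.732, 0.681, 0.005, 0.016]
ft_force: [0.0, -1.2, -0.7]
grip_width: 0.59
```

```bash
python3 - <<'E'
from h import *
plan(.577,.022,.076)
im,d,C=cam('wrist'); cv2.imwrite('pics/w4.png',im)
np.savez('w4.npz',im=im,d=d,**{f'c{i}':x for i,x in enumerate(C)})
E
```

```text
pos [ 0.5382 -0.0249  0.2653] yaw 85.9 d(cm) [ 5.24  2.97 18.95] turn 0.0 rows 6 per row [0.87 0.5  3.16] 0.0 j7 1.49 clk 8.2167 tilt [ 0.029 -0.017 -0.999]
```

View pics/w4.png

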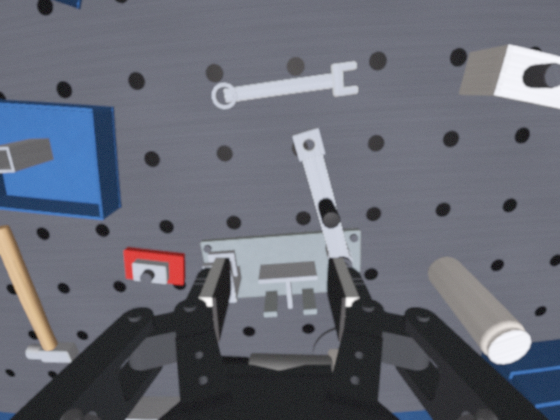

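The offcut stands in the tray at (20,155). The handle top is at (329,216), the eye at (309,146), and the gate's path is clear.

```bash
python3 - <<'E'
from h import *
z=np.load('w4.npz');C=tuple(z[f'c{i}'] for i in range(4));im=z['im']
g=cv2.cvtColor(im,cv2.COLOR_BGR2GRAY)
h=ray(C,[(329.5,216.5)],.106)[0];e=ray(C,[(309,146)],.056)[0]
print(h,e, 'hinge from both',(e+(h-e)*160/75)[:2])
z=np.load('w1.npz');C=tuple(z[f'c{i}'] for i in range(4))
print(ray(C,[(384,205)],.106))
plan(h[0],h[1],.13)
E
```

```text
[0.57460664 0.02258565 0.106     ] [0.50782916 0.00743519 0.056     ] hinge from both [0.65028778 0.03975616]
[[0.57633803 0.02431579 0.106     ]]
pos [ 0.538  -0.0264  0.2653] yaw 85.8 d(cm) [ 5.37  2.89 13.55] turn 0.0 rows 4 per row [1.34 0.72 3.39] 0.0 j7 1.5 clk 8.2667 tilt [ 0.029 -0.018 -0.999]
```

Emit:
servo_tool(deltas=[[[1.0,0.6,1.6],0,5.0],[[1.2,0.7,2.0],0,5.0],[[1.2,0.7,2.4],0,5.0],[[1.0,0.5,2.4],0,5.0],[[0.7,0.3,2.4],0,5.0],[[0.3,0.1,2.0],0,5.0],[[0,0,1.0],0,5.0]])

```text
clock: 8.85
position: [0.5796, 0.0116, 0.1302]
ee_rot: [0.737, 0.675, 0.009, 0.021]
ft_force: [-0.8, -0.5, 0.3]
grip_width: 0.586
```

```bash
python3 - <<'E'
from h import *
plan(.576,.023,.078)
E
```

```text
pos [0.5796 0.0116 0.1302] yaw 85.0 d(cm) [ 1.18 -0.68  5.17] turn 0.0 rows 2 per row [ 0.59 -0.34  2.59] 0.0 j7 1.5 clk 8.85 tilt [ 0.041 -0.019 -0.999]
```

Emit:
servo_tool(deltas=[[[0.7,-0.5,0.5],0,5.0],[[0.5,-0.2,1.0],0,5.0],[[0.1,-0.1,1.5],0,5.0],[[0,0,1.5],0,5.0],[[0,0,0.8],0,5.0],[[0,0,0],0,5.0]])

```text
clock: 9.35
position: [0.5746, 0.0207, 0.0764]
ee_rot: [0.739, 0.673, 0.01, 0.022]
ft_force: [-0.7, 0.5, 0.5]
grip_width: 0.58
```

```bash
python3 - <<'E'
from h import *
plan(.576,.023,.078)
E
```

```text
pos [0.5746 0.0207 0.0764] yaw 84.6 d(cm) [ 0.24  0.13 -0.16] turn 0.0 rows 1 per row [ 0.24  0.13 -0.16] 0.0 j7 1.5 clk 9.35 tilt [ 0.045 -0.02  -0.999]
```

Closing gently on the handle, then swinging it along the arc.

Emit:
servo_tool(deltas=[[[0.2,0,0],0,1.0],[[0,0,0],0,1.0],[[0,0,0],0,1.0],[[0,0,0],0,1.0],[[0,0,0],0,1.0],[[0,0,0],0,1.0]], force=25)

```text
clock: 9.85
position: [0.5755, 0.0227, 0.0784]
ee_rot: [0.74, 0.672, 0.011, 0.023]
ft_force: [1.7, 0.0, -6.9]
grip_width: 0.226
```

```bash
cat > arc.py <<'E'
from h import *
H=np.array([.657,.041]);F=np.array([.669,-.117])
s=telemetry.get_obs();p=s['position'];R=Ro.from_quat(s['ee_rot']).as_matrix()
a0=np.arctan2(*(p[:2]-H)[::-1]);a1=np.arctan2(*(F-H)[::-1])
a0%=2*np.pi;a1%=2*np.pi
r=np.linalg.norm(p[:2]-H)
print('grip',s['grip_width']*85.4,p,s['ft_force'],'gate ang',a1-a0,'r',r)
q=p.copy();N=12
for i in range(N):
    a=a0+(a1-a0)*(i+1)/N;rr=r+(.085-r)*(i+1)/N
    n=np.array([*(H+rr*np.array([np.cos(a),np.sin(a)])),p[2]])
    print((R.T@(n-q)*100).round(2),end=' ');q=n
print(q)
E
python3 arc.py
```

```text
grip 19.310150268386895 [0.57549142 0.02265809 0.07840038] [ 1.65097851e+00  5.17288549e-03 -6.91987176e+00] gate ang 1.425256819808332 r 0.08354683837122608
[-0.93  0.35  0.03] [-0.88  0.46  0.04] [-0.82  0.56  0.04] [-0.75  0.66  0.04] [-0.67  0.74  0.05] [-0.57  0.82  0.05] [-0.47  0.88  0.05] [-0.37  0.93  0.05] [-0.25  0.97  0.05] [-0.14  0.99  0.05] [-0.02  1.01  0.05] [0.1  1.   0.05] [ 0.66343716 -0.0437559   0.07840038]
```

Emit:
servo_tool(deltas=[[[-0.9,0.3,0],0,1.0],[[-0.9,0.45,0],0,1.0],[[-0.8,0.55,0],0,1.0],[[-0.75,0.65,0],0,1.0],[[-0.65,0.75,0],0,1.0],[[-0.55,0.8,0],0,1.0],[[-0.45,0.8,0],0,1.0]])

```text
clock: 10.43
position: [0.6126, -0.0269, 0.0793]
ee_rot: [0.736, 0.676, 0.011, 0.017]
ft_force: [-0.8, 7.4, -6.2]
grip_width: 0.223
```

```bash
python3 arc.py
```

```text
grip 19.06204869835465 [ 0.61263972 -0.02687823  0.07930974] [-0.81823222  7.36616614 -6.15499017] gate ang 0.6546547754845449 r 0.08108814943824875
[-0.23  0.38  0.02] [-0.21  0.39  0.02] [-0.19  0.41  0.02] [-0.16  0.42  0.02] [-0.14  0.43  0.02] [-0.12  0.44  0.02] [-0.1   0.44  0.02] [-0.07  0.45  0.02] [-0.05  0.46  0.02] [-0.02  0.46  0.02] [0.   0.46 0.02] [0.03 0.46 0.02] [ 0.66343716 -0.0437559   0.07930974]
```

Emit:
servo_tool(deltas=[[[-0.4,0.8,0],0,1.0],[[-0.4,0.85,0],0,1.0],[[-0.3,0.9,0],0,1.0],[[-0.2,0.9,0],0,1.0],[[-0.1,0.9,0],0,1.0],[[0,0.6,0],0,1.0],[[0,0.3,0],0,1.0]])

```text
clock: 11.02
position: [0.6643, -0.0403, 0.0792]
ee_rot: [0.734, 0.679, 0.008, 0.007]
ft_force: [-19.1, 7.2, 9.2]
grip_width: 0.226
```

```bash
python3 arc.py
```

```text
grip 19.31487757888238 [ 0.6643496  -0.04034899  0.07921014] [-19.12195172   7.16184503   9.15088307] gate ang -0.014298076509371427 r 0.08168031831527048
[-0.03 -0.   -0.  ] [-0.03 -0.01 -0.  ] [-0.03 -0.01 -0.  ] [-0.03 -0.01 -0.  ] [-0.03 -0.01 -0.  ] [-0.03 -0.01 -0.  ] [-0.03 -0.01 -0.  ] [-0.03 -0.01 -0.  ] [-0.03 -0.01 -0.  ] [-0.03 -0.01 -0.  ] [-0.03 -0.01 -0.  ] [-0.03 -0.01 -0.  ] [ 0.66343716 -0.0437559   0.07921014]
```

A reaction of 19 N shows the gate is on its stop. I'll let go, rise and look.

Emit:
servo_tool(deltas=[[[0,0,0],0,4.0],[[0,0,0],0,5.0],[[0,0,0],0,5.0],[[0,0,-2],0,5.0],[[0,-1,-3],0,5.0],[[0,-2,-3],0,5.0],[[0,-2,-3],0,5.0],[[0,-2,-1],0,5.0],[[0,-1,0],0,5.0],[[0,0,0],0,5.0]])

```text
clock: 11.85
position: [0.5858, -0.046, 0.2069]
ee_rot: [0.738, 0.674, 0.01, 0.016]
ft_force: [-0.1, -0.5, 0.7]
grip_width: 0.585
```

```bash
python3 - <<'E'
from h import *
plan(.447,.245,.25)
im,d,C=cam('wrist')
np.savez('w5.npz',im=im,d=d,**{f'c{i}':x for i,x in enumerate(C)})
f=proj(C,[[.669,-.117,.07]])[0].astype(int);h=proj(C,[[.66,.042,.06]])[0].astype(int);print(f,h)
b=cv2.resize(im[f[1]-60:f[1]+60,f[0]-40:f[0]+120],None,fx=5,fy=5,interpolation=cv2.INTER_CUBIC)
print('origin',f-[40,60]);cv2.imwrite('pics/w5.png',b)
E
```

```text
pos [ 0.5858 -0.046   0.2069] yaw 84.8 d(cm) [ 27.7  -16.28  -5.09] turn 0.0 rows 9 per row [ 3.08 -1.81 -0.57] 0.0 j7 1.59 clk 11.85 tilt [ 0.035 -0.01  -0.999]
[220 272] [369 248]
origin [180 212]
```

View pics/w5.png

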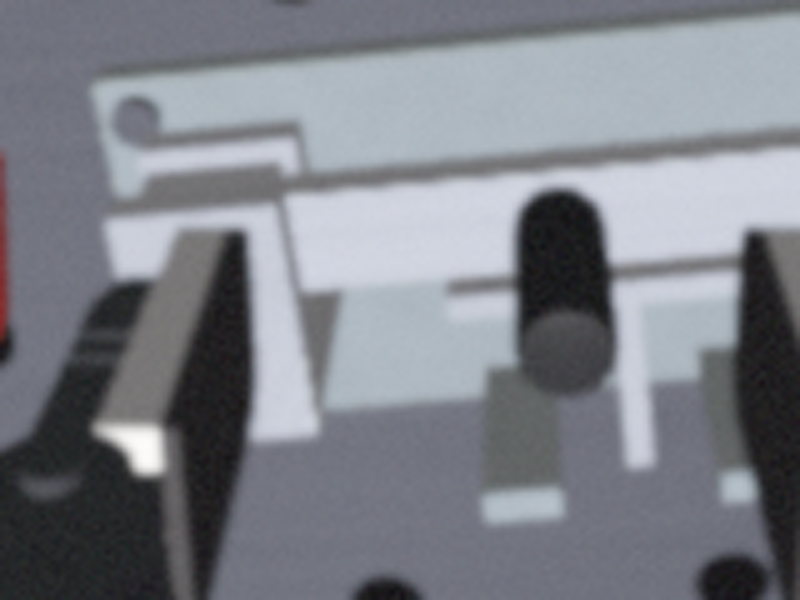

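The gate bar lies parallel to the base plate with its end inside the fork, and the handle is at (565,350) in the crop. The left finger hides the fork hole, so I'll check that later. Next is the pin.

Emit:
servo_tool(deltas=[[[2.8,-1.8,-0.6],0,4.0],[[3.2,-2.1,-0.6],0,4.0],[[3.2,-2.1,-0.6],0,4.0],[[3.2,-2.1,-0.6],0,4.0],[[3.2,-2.1,-0.2],0,4.0],[[3.2,-2.1,0],0,4.0],[[3.2,-2.1,0],0,4.0],[[3.2,-2.1,0],0,4.0],[[2.2,-1.8,0],0,4.0],[[1.0,-0.8,0],0,4.0],[[0,0,0],0,4.0]])

```text
clock: 12.82
position: [0.4253, 0.2643, 0.2219]
ee_rot: [0.743, 0.669, 0.011, 0.02]
ft_force: [0.9, 0.2, 0.2]
grip_width: 0.467
```

```bash
python3 - <<'E'
from h import *
plan(.447,.245,.25)
im,d,C=cam('wrist'); cv2.imwrite('pics/w6.png',im)
np.savez('w6.npz',im=im,d=d,**{f'c{i}':x for i,x in enumerate(C)})
print(proj(C,[[.447,.245,.106]]))
E
```

```text
pos [0.4253 0.2643 0.2219] yaw 84.0 d(cm) [-1.72  2.48 -2.68] turn 0.0 rows 2 per row [-0.86  1.24 -1.34] 0.0 j7 0.79 clk 12.8167 tilt [ 0.044 -0.015 -0.999]
[[262.52344609 222.55901202]]
```

View pics/w6.png

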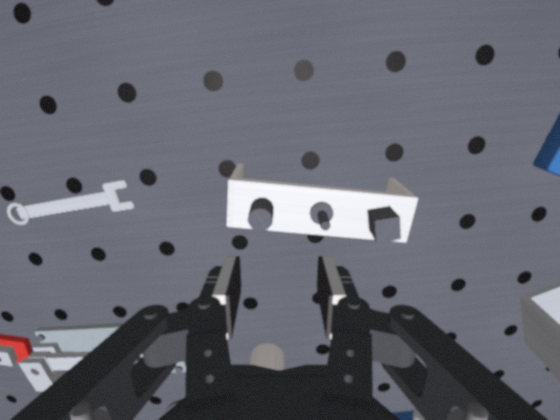

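The round knob is at about (260,215), the flange pin at (321,215) and the square head at (386,225). The round one is on the left, as chosen.

```bash
python3 - <<'E'
from h import *
z=np.load('w6.npz');C=tuple(z[f'c{i}'] for i in range(4));im=z['im'];P=cloud(z['d'],C)
g=cv2.cvtColor(im,cv2.COLOR_BGR2GRAY)
m=np.zeros_like(g);m[185:236,235:290]=g[185:236,235:290]<130
c=max(cv2.findContours(m,0,2)[0],key=cv2.contourArea);x,y,w,h=cv2.boundingRect(c);print(x,y,w,h)
r=np.diff(proj(C,[[.447,.245,.106],[.447,.257,.106]])[:,0])[0];print('r px',r)
u=x+w/2;
print('top ctr',ray(C,[(u,y+h-abs(r))],.106))
k=P[190:235,240:285].reshape(-1,3);k=k[(k[:,2]>.100)&(k[:,2]<.125)];print(len(k),np.median(k,0),(k.min(0)+k.max(0))/2)
t=ray(C,[(u,y+h-abs(r))],.106)[0]
plan(t[0],t[1],.12)
E
```

```text
235 198 55 38
r px 13.135639354618604
top ctr [[0.44729965 0.24494138 0.106     ]]
507 [0.44256963 0.24291843 0.10562035] [0.44346749 0.24246472 0.10401645]
pos [0.426  0.2631 0.2219] yaw 84.0 d(cm) [-1.47  1.84 10.3 ] turn 0.0 rows 3 per row [-0.49  0.61  3.43] 0.0 j7 0.79 clk 12.8667 tilt [ 0.044 -0.015 -0.999]
```

```bash
python3 - <<'E'
from h import *
z=np.load('w6.npz');C=tuple(z[f'c{i}'] for i in range(4));im=z['im']
g=cv2.cvtColor(im,cv2.COLOR_BGR2GRAY)
print(ray(C,[(260.5,218)],.106), ray(C,[(260.5,211)],.072))
print(g[192:236:2,244:280:2])
plan(.444,.243,.12)
E
```

```text
[[0.44234393 0.24373459 0.106     ]] [[0.44904326 0.2406185  0.072     ]]
[[245 245 246 246 246 245 245 245 246 245 245 245 245 245 245 246 245 245]
 [244 245 245 245 245 245 245 246 246 245 246 246 246 246 245 246 246 246]
 [245 246 245 244 245 245 244 235 230 230 232 238 245 245 246 246 246 246]
 [247 246 247 247 246 231 200 157 118 116 131 169 223 243 245 245 247 246]
 [245 245 244 243 230 161  86  64  59  56  59  69 128 205 242 247 248 247]
 [245 246 245 238 174  78  62  57  57  58  59  61  60 111 215 244 245 246]
 [246 246 245 217 102  63  59  56  58  56  59  58  60  63 171 239 245 244]
 [245 246 243 186  73  61  63  63  61  57  60  57  57  58 112 229 246 247]
 [245 245 235 153  65  68  75  81  85  79  74  63  56  56  92 226 245 245]
 [246 246 228 120  82 103 111 112 112 111 108  93  66  58 103 225 244 244]
 [245 243 210 107 108 117 117 114 113 115 115 116  97  70 107 228 246 246]
 [245 243 189 113 116 116 117 116 114 116 117 113 117  94 123 230 246 247]
 [246 241 175 116 114 112 118 117 117 117 117 117 118 110 144 234 246 245]
 [246 234 158 116 117 115 115 121 118 116 113 116 118 116 161 237 246 246]
 [245 232 153 115 114 116 114 118 120 118 116 116 116 114 183 243 246 246]
 [246 241 184 118 115 115 116 113 117 119 117 116 116 120 194 242 245 245]
 [245 245 223 143 114 116 114 116 116 118 118 117 116 139 215 243 245 245]
 [243 245 240 199 130 116 116 115 116 117 118 117 133 206 240 245 245 245]
 [189 194 200 195 146 118 116 117 116 115 118 139 196 239 244 244 244 245]
 [114 116 116 123 118 113 116 113 116 114 114 139 180 199 207 218 222 229]
 [110 114 113 113 112 114 114 111 114 114 111 114 117 121 125 130 133 139]
 [111 113 115 114 115 115 113 114 112 116 114 116 113 112 115 113 113 114]]
pos [0.426  0.2631 0.2219] yaw 84.0 d(cm) [-1.7   1.53 10.29] turn 0.0 rows 3 per row [-0.57  0.51  3.43] 0.0 j7 0.79 clk 12.8667 tilt [ 0.044 -0.015 -0.999]
```

Emit:
servo_tool(deltas=[[[-0.4,0.5,1.4],0,4.0],[[-0.5,0.5,2.0],0,4.0],[[-0.5,0.5,2.2],0,4.0],[[-0.4,0.4,2.2],0,4.0],[[-0.2,0.2,2.0],0,4.0],[[0,0,1.0],0,4.0],[[0,0,0],0,4.0]])

```text
clock: 13.45
position: [0.4609, 0.2303, 0.1119]
ee_rot: [0.747, 0.664, 0.013, 0.023]
ft_force: [-0.8, 0.1, 0.6]
grip_width: 0.465
```

```bash
python3 - <<'E'
from h import *
plan(.446,.2425,.078)
im,d,C=cam('wrist')
P=cloud(d,C);ok=(abs(P[...,0]-.446)<.025)&(abs(P[...,1]-.243)<.025)&(P[...,2]>.098)&(P[...,2]<.112)
ys,xs=np.nonzero(ok);print(len(ys),(xs.min()+xs.max())/2,(ys.min()+ys.max())/2,xs.min(),xs.max(),ys.min(),ys.max(),np.median(P[ok],0))
print(proj(C,[[.446,.2425,.106]]));cv2.imwrite('pics/w7.png',im)
E
```

```text
pos [0.4609 0.2303 0.1119] yaw 83.2 d(cm) [ 1.07 -1.8   3.29] turn 0.0 rows 2 per row [ 0.53 -0.9   1.64] 0.0 j7 0.9 clk 13.45 tilt [ 0.05  -0.017 -0.999]
1533 300.0 232.5 278 322 211 254 [0.44194237 0.24275507 0.10562423]
[[300.30213325 239.65645964]]
```

View pics/w7.png

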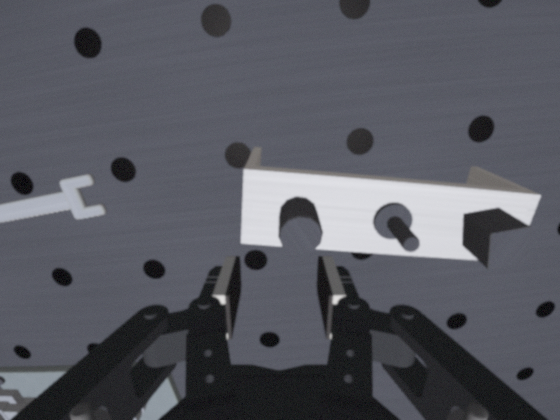

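The knob's top disc is at (300,231), which gives a position of about (0.443, 0.2425). The tool overshot, so I'll correct before going down.

Emit:
servo_tool(deltas=[[[0.5,-0.8,0],0,4.0],[[0.5,-0.8,0],0,4.0],[[0.1,-0.3,0],0,4.0],[[0,0,0],0,4.0]])

```text
clock: 13.83
position: [0.4438, 0.2461, 0.1152]
ee_rot: [0.748, 0.663, 0.016, 0.023]
ft_force: [0.3, 0.5, 0.2]
grip_width: 0.47
```

```bash
python3 - <<'E'
from h import *
plan(.443,.2425,.078)
E
```

```text
pos [0.4438 0.2461 0.1152] yaw 83.2 d(cm) [-0.34 -0.24  3.72] turn 0.0 rows 1 per row [-0.34 -0.24  3.72] 0.0 j7 0.84 clk 13.8333 tilt [ 0.054 -0.013 -0.998]
```

Emit:
servo_tool(deltas=[[[-0.3,-0.2,0.7],0,4.0],[[-0.1,-0.1,1.1],0,4.0],[[0,0,1.1],0,4.0],[[0,0,0.6],0,4.0],[[0,0,0.2],0,4.0],[[0,0,0],0,4.0]])

```text
clock: 14.33
position: [0.4418, 0.2428, 0.076]
ee_rot: [0.747, 0.664, 0.018, 0.023]
ft_force: [0.0, 0.6, 0.6]
grip_width: 0.469
```

```bash
python3 - <<'E'
from h import *
plan(.443,.2425,.078)
E
```

```text
pos [0.4418 0.2428 0.076 ] yaw 83.3 d(cm) [-0.02  0.13 -0.19] turn 0.0 rows 1 per row [-0.02  0.13 -0.19] 0.0 j7 0.86 clk 14.3333 tilt [ 0.057 -0.011 -0.998]
```

Emit:
servo_tool(deltas=[[[0,0,0],0,1.8],[[0,0,0],0,1.8],[[0,0,0],0,1.8],[[0,0,0],0,1.8],[[0,0,0],0,1.8],[[0,0,-0.5],0,1.8],[[0,0,-1],0,1.8],[[0,0,-1.5],0,1.8],[[0,0,-2.0],0,1.8],[[0,0,-2.0],0,1.8],[[0,0,-2.0],0,1.8],[[0,0,-1.0],0,1.8]], force=50)

```text
clock: 15.33
position: [0.4363, 0.244, 0.1837]
ee_rot: [0.747, 0.664, 0.019, 0.023]
ft_force: [0.1, 0.7, -0.9]
grip_width: 0.26
```

```bash
python3 - <<'E'
from h import *
s=telemetry.get_obs();print(s['grip_width']*85.4)
plan(.60,-.10,.20)
E
```

```text
22.206862567774397
pos [0.4363 0.244  0.1837] yaw 83.3 d(cm) [-32.25  20.34  -0.33] turn 0.0 rows 11 per row [-2.93  1.85 -0.03] 0.0 j7 0.82 clk 15.3333 tilt [ 0.059 -0.01  -0.998]
```

Emit:
servo_tool(deltas=[[[-2.4,1.5,-0.3],0,1.8],[[-2.9,1.8,-0.3],0,1.8],[[-2.9,1.8,-0.3],0,1.8],[[-2.9,1.8,-0.2],0,1.8],[[-2.9,1.8,0],0,1.8],[[-2.9,1.8,0],0,1.8],[[-2.9,1.8,0],0,1.8],[[-2.9,1.8,0],0,1.8],[[-2.9,1.8,0],0,1.8],[[-2.0,1.2,0],0,1.8],[[-1.0,0.6,0],0,1.8],[[0,0,0],0,1.8]])

```text
clock: 16.33
position: [0.5851, -0.0722, 0.2243]
ee_rot: [0.744, 0.667, 0.028, 0.025]
ft_force: [-0.8, 0.7, -0.9]
grip_width: 0.266
```

```bash
python3 - <<'E'
from h import *
plan(.60,-.10,.20)
im,d,C=cam('wrist')
np.savez('w8.npz',im=im,d=d,**{f'c{i}':x for i,x in enumerate(C)})
print(proj(C,[[.669,-.117,.07]]))
cv2.imwrite('pics/w8.png',cv2.resize(im[130:430,140:440],None,fx=2,fy=2,interpolation=cv2.INTER_CUBIC))
E
```

```text
pos [ 0.5851 -0.0722  0.2243] yaw 83.7 d(cm) [-2.62  1.6   2.54] turn 0.0 rows 2 per row [-1.31  0.8   1.27] 0.0 j7 1.62 clk 16.3333 tilt [ 0.076 -0.    -0.997]
[[246.53661569 257.08882316]]
```

View pics/w8.png

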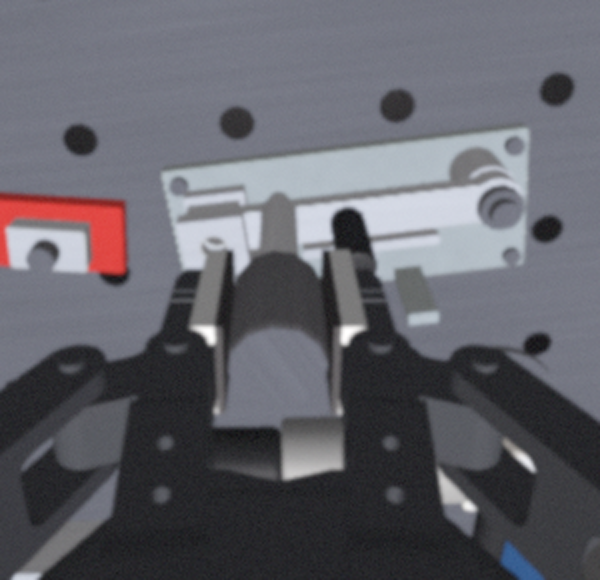

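The pin is held with its shank pointing down: the tip is at crop (278,195) and the fork hole at crop (215,243). The gate bar runs into the fork.

```bash
python3 - <<'E'
from h import *
z=np.load('w8.npz');C=tuple(z[f'c{i}'] for i in range(4));im=z['im'];g=cv2.cvtColor(im,cv2.COLOR_BGR2GRAY)
s=telemetry.get_obs();p=s['position'];R=Ro.from_quat(s['ee_rot']).as_matrix()
pg=np.array([.4418,.2428,.0760]);Rg=Ro.from_quat([.747,.664,.018,.023]).as_matrix()
for x in (.441,.443,.445,.447):
    u=Rg.T@(np.array([x,.2425,.072])-pg);ax=Rg.T@[0,0,-1]
    pts=[p+R@(u+ax*.052),p+R@u,p+R@(u-ax*.034)]
    print(x,'tool',u.round(4),ax.round(3),proj(C,pts).round(1).tolist(),pts[0].round(4))
print('hole',ray(C,[(247.5,251.5)],.07)[0])
print(g[242:262,238:260])
print('tip'); print(g[222:236,268:292])
E
```

```text
0.441 tool [-0.0004 -0.001   0.004 ] [ 0.004 -0.058  0.998] [[281.5, 224.6], [281.8, 265.9], [282.2, 308.4]] [ 0.585  -0.0708  0.1683]
0.443 tool [-0.0001  0.001   0.0041] [ 0.004 -0.058  0.998] [[281.8, 227.2], [282.3, 269.0], [282.7, 311.9]] [ 0.587  -0.0708  0.1683]
0.445 tool [0.0001 0.003  0.0042] [ 0.004 -0.058  0.998] [[282.2, 229.7], [282.7, 272.1], [283.2, 315.4]] [ 0.589  -0.0707  0.1684]
0.447 tool [0.0003 0.005  0.0043] [ 0.004 -0.058  0.998] [[282.5, 232.3], [283.1, 275.1], [283.7, 318.9]] [ 0.591  -0.0707  0.1684]
hole [ 0.66201831 -0.114859    0.07      ]
[[210 209 210 210 210 212 211 210 213 211 212 212 212 212 211 212 212 212
  211 212 210 212]
 [211 212 212 212 211 212 212 211 211 212 211 211 211 212 212 212 212 211
  212 210 211 209]
 [212 211 211 212 212 211 212 212 211 210 211 211 212 211 212 212 212 210
  211 210 209 208]
 [212 211 210 211 212 211 212 211 211 211 211 212 211 211 211 210 212 210
  209 210 210 210]
 [212 211 211 210 212 210 210 208 209 211 210 209 210 211 210 211 211 211
  210 209 211 210]
 [212 212 211 211 210 207 205 204 201 201 203 207 208 211 
[... 2056 characters left out ...]
87 188 187 179 165 145 126 118 118 115 117 115 116 115 126 140 155
  159 156 153 149 145 139]
 [180 181 179 174 162 144 128 115 118 117 116 116 115 114 116 116 124 130
  132 131 130 129 125 123]
 [164 159 157 147 136 123 116 117 115 117 117 115 117 116 117 115 114 120
  121 122 122 128 126 126]
 [138 136 129 125 118 116 111 114 115 117 118 114 115 113 116 117 114 117
  119 128 136 151 158 161]
 [124 119 119 112 114 111 115 114 116 116 117 116 114 114 114 114 114 115
  119 140 167 185 194 197]
 [125 125 122 114 110 113 112 114 116 116 118 116 115 117 116 115 113 113
  122 148 185 204 211 211]
 [158 154 137 120 112 112 116 116 119 118 118 116 116 116 116 116 114 116
  121 151 189 209 213 215]]
```

```bash
python3 - <<'E'
from h import *
z=np.load('w1.npz');C=tuple(z[f'c{i}'] for i in range(4));g=cv2.cvtColor(z['im'],cv2.COLOR_BGR2GRAY)
print(g[232:252,234:252]); print('w1 pxs',proj(C,[[.666,-.115,.07],[.659,-.115,.07],[.673,-.115,.07]]).round(1).tolist())
z=np.load('w8.npz');C=tuple(z[f'c{i}'] for i in range(4))
print('near rim',ray(C,[(247,248.6)],.07)[0],'tip',ray(C,[(279,228.7)],.168)[0])
z=np.load('w5.npz');C=tuple(z[f'c{i}'] for i in range(4));print('w5 cheek corners',ray(C,[(201,255.6),(235.3,252.6)],.07))
plan(.6785,-.113,.145)
E
```

```text
[[204 206 205 204 205 204 205 205 204 204 205 204 203 204 204 205 204 204]
 [204 205 205 204 203 204 205 205 205 203 204 204 204 205 204 204 205 204]
 [204 205 204 202 205 204 205 204 204 203 204 204 203 204 203 203 204 203]
 [205 205 203 203 205 203 204 203 201 202 202 203 204 205 204 202 203 204]
 [204 203 203 203 203 203 203 201 200 200 201 202 202 203 203 202 203 202]
 [203 204 203 202 202 202 203 203 202 202 201 201 202 202 204 203 203 203]
 [205 203 202 199 201 203 204 204 203 203 202 202 203 202 203 203 202 203]
 [203 200 194 189 196 204 204 204 204 204 204 203 203 202 204 202 204 204]
 [201 198 184 173 187 199 204 206 204 204 205 204 205 204 203 204 204 204]
 [200 195 179 160 169 188 200 204 204 203 204 204 201 200 201 203 202 204]
 [202 195 179 153 147 166 185 197 200 200 198 195 190 188 196 202 203 203]
 [201 200 188 160 134 140 159 175 183 184 181 173 165 173 189 198 201 202]
 [202 202 195 175 145 128 131 138 144 150 149 144 151 171 191 199 201 202]
 [204 204 200 190 172 149 133 127 124 127 133 145 166 185 196 201 201 202]
 [205 205 203 200 193 179 165 155 152 154 162 173 187 197 201 203 202 202]
 [204 205 204 205 202 197 192 189 188 188 192 194 200 203 203 203 203 202]
 [204 205 204 204 203 202 201 202 202 201 202 203 203 203 203 203 204 202]
 [205 206 205 205 203 205 204 204 204 204 205 204 204 204 203 203 203 203]
 [205 205 205 205 206 205 206 205 203 204 204 205 204 204 204 203 204 203]
 [206 204 207 205 204 206 205 205 205 205 206 204 204 204 204 203 204 204]]
w1 pxs [[243.0, 242.7], [243.9, 237.6], [242.1, 247.8]]
near rim [ 0.65832279 -0.11484785  0.07      ] tip [ 0.58812485 -0.07286973  0.168     ]
w5 cheek corners [[ 0.64733033 -0.13411106  0.07      ]
 [ 0.64672117 -0.0980987   0.07      ]]
pos [ 0.5848 -0.071   0.2243] yaw 83.8 d(cm) [-3.22  9.15  8.61] turn 0.0 rows 4 per row [-0.8   2.29  2.15] 0.0 j7 1.62 clk 16.3833 tilt [ 0.076  0.    -0.997]
```

Emit:
servo_tool(deltas=[[[-0.5,1.2,0.8],0,1.8],[[-0.7,1.8,1.2],0,1.8],[[-0.7,2.0,1.6],0,1.8],[[-0.6,1.8,1.6],0,1.8],[[-0.4,1.0,1.4],0,1.8],[[-0.2,0.5,1.0],0,1.8],[[0,0,0.5],0,1.8],[[0,0,0],0,1.8]])

```text
clock: 17.05
position: [0.6724, -0.0973, 0.1503]
ee_rot: [0.74, 0.672, 0.033, 0.022]
ft_force: [-1.1, 0.2, -0.4]
grip_width: 0.263
```

```bash
python3 - <<'E'
from h import *
plan(.675,-.1136,.145)
E
```

```text
pos [ 0.6724 -0.0973  0.1503] yaw 84.5 d(cm) [-1.6   0.38  0.53] turn 0.0 rows 1 per row [-1.6   0.38  0.53] 0.0 j7 1.77 clk 17.05 tilt [ 0.077  0.012 -0.997]
```

Emit:
servo_tool(deltas=[[[-0.8,0.1,0.2],0,1.8],[[-0.7,0.1,0.2],0,1.8],[[-0.2,0.1,0.2],0,1.8],[[0,0,0],0,1.8]])

```text
clock: 17.38
position: [0.6736, -0.1134, 0.1466]
ee_rot: [0.739, 0.672, 0.034, 0.022]
ft_force: [-0.2, -0.5, -1.1]
grip_width: 0.267
```

```bash
python3 - <<'E'
from h import *
plan(.675,-.1136,.145)
im,d,C=cam('wrist')
np.savez('w9.npz',im=im,d=d,**{f'c{i}':x for i,x in enumerate(C)})
print(proj(C,[[.665,-.1155,.07]]))
cv2.imwrite('pics/w9.png',cv2.resize(im[180:300,200:360],None,fx=5,fy=5,interpolation=cv2.INTER_CUBIC))
E
```

```text
pos [ 0.6736 -0.1134  0.1466] yaw 84.6 d(cm) [-0.01  0.13  0.17] turn 0.0 rows 1 per row [-0.01  0.13  0.17] 0.0 j7 1.8 clk 17.3833 tilt [ 0.079  0.014 -0.997]
[[274.00961063 202.45449972]]
```

View pics/w9.png

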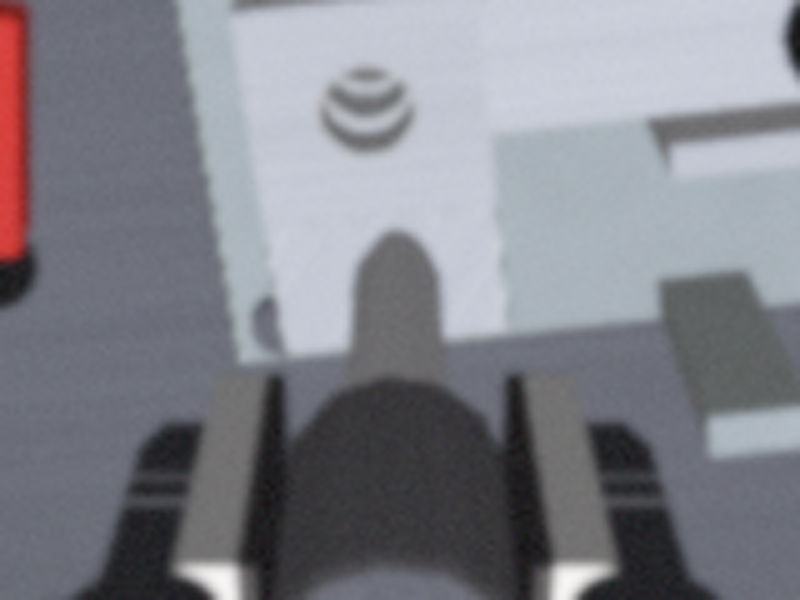

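The hole rim is at crop (367,110). It shows concentric crescents, so eye and fork holes are aligned. The pin tip is at crop (396,230).

```bash
python3 - <<'E'
from h import *
z=np.load('w9.npz');C=tuple(z[f'c{i}'] for i in range(4))
s=telemetry.get_obs();p=s['position'];R=Ro.from_quat(s['ee_rot']).as_matrix()
h=ray(C,[(273.4,202)],.07)[0];t=ray(C,[(279.2,228.7)],p[2]-.056)[0]
Rg=Ro.from_quat([.747,.664,.018,.023]).as_matrix(); ax=R@Rg.T@[0,0,1]
print('hole',h,'tip',t,'pin axis',ax.round(3)); d=h-t
print('tool cm',(R.T@np.array([d[0],d[1],0])*100).round(2),'TCP target',(p+[d[0],d[1],0]).round(4), 'down dir tool',(R.T@[0,0,-1]).round(3))
E
```

```text
hole [ 0.66458928 -0.11591606  0.07      ] tip [ 0.67652561 -0.11313463  0.09092411] pin axis [-0.022 -0.023  0.999]
tool cm [-0.39 -1.16 -0.1 ] TCP target [ 0.6617 -0.1163  0.1469] down dir tool [-0.021 -0.078  0.997]
```

Emit:
servo_tool(deltas=[[[-0.2,-0.5,0],0,1.8],[[-0.2,-0.5,0],0,1.8],[[0,-0.2,0],0,1.8],[[0,0,0],0,1.8]])

```text
clock: 17.77
position: [0.6601, -0.1168, 0.147]
ee_rot: [0.739, 0.672, 0.035, 0.022]
ft_force: [-0.5, -0.5, -1.7]
grip_width: 0.262
```

```bash
python3 - <<'E'
from h import *
plan(.6617,-.1163,.1469)
E
```

```text
pos [ 0.6601 -0.1168  0.147 ] yaw 84.6 d(cm) [0.06 0.16 0.03] turn 0.0 rows 1 per row [0.06 0.16 0.03] 0.0 j7 1.81 clk 17.7667 tilt [ 0.081  0.014 -0.997]
```

Emit:
servo_tool(deltas=[[[0.06,0.15,0],0,1.8],[[0,0,0.4],0,1.8],[[0,-0.05,0.5],0,1.8],[[-0.02,-0.05,0.6],0,1.8],[[-0.02,-0.05,0.6],0,1.8],[[0,0,0],0,1.8]])

```text
clock: 18.27
position: [0.6621, -0.1153, 0.124]
ee_rot: [0.739, 0.673, 0.035, 0.022]
ft_force: [-0.2, -0.4, -2.3]
grip_width: 0.265
```

```bash
python3 - <<'E'
from h import *
plan(.662,-.116,.12)
E
```

```text
pos [ 0.6621 -0.1153  0.124 ] yaw 84.7 d(cm) [-0.08 -0.04  0.4 ] turn 0.0 rows 1 per row [-0.08 -0.04  0.4 ] 0.0 j7 1.81 clk 18.2667 tilt [ 0.082  0.015 -0.997]
```

Emit:
servo_tool(deltas=[[[-0.05,-0.05,0.4],0,1.8],[[-0.02,-0.04,0.5],0,1.8],[[-0.02,-0.04,0.5],0,1.8],[[0,0,0],0,1.8]])

```text
clock: 18.6
position: [0.6615, -0.1159, 0.1074]
ee_rot: [0.739, 0.673, 0.034, 0.022]
ft_force: [0.1, -0.3, -1.4]
grip_width: 0.263
```

```bash
python3 - <<'E'
from h import *
s=telemetry.get_obs();print(s['ft_force'],s['torque'])
plan(.662,-.116,.075)
E
```

```text
[ 0.08145315 -0.33999161 -1.44046239] [-0.0265627   0.09059671 -0.01299817]
pos [ 0.6615 -0.1159  0.1074] yaw 84.7 d(cm) [-0.08 -0.2   3.23] turn 0.0 rows 1 per row [-0.08 -0.2   3.23] 0.0 j7 1.82 clk 18.6 tilt [ 0.08   0.014 -0.997]
```

The tip is in the eye with no contact force. I'll keep going down.

Emit:
servo_tool(deltas=[[[0,-0.02,0.5],0,1.8],[[0,-0.03,0.5],0,1.8],[[0,-0.03,0.5],0,1.8],[[0,-0.03,0.5],0,1.8],[[0,0,0],0,1.8]])

```text
clock: 19.02
position: [0.6619, -0.1156, 0.0852]
ee_rot: [0.739, 0.673, 0.034, 0.022]
ft_force: [-0.5, 0.3, -1.4]
grip_width: 0.266
```

```bash
python3 - <<'E'
from h import *
s=telemetry.get_obs();print(s['ft_force'],s['torque'])
plan(.662,-.116,.075)
E
```

```text
[-0.49472352  0.25724089 -1.3881351 ] [ 0.02130555  0.10030762 -0.02344692]
pos [ 0.6619 -0.1156  0.0852] yaw 84.7 d(cm) [-0.06 -0.06  1.01] turn 0.0 rows 1 per row [-0.06 -0.06  1.01] 0.0 j7 1.83 clk 19.0167 tilt [ 0.08   0.014 -0.997]
```

Tip at about 0.029, through the lower cheek with no jam. Now the last 11 mm until the head rests.

Emit:
servo_tool(deltas=[[[0,-0.03,0.4],0,1.8],[[0,-0.03,0.4],0,1.8],[[0,-0.02,0.3],0,1.8],[[0,0,0.2],0,1.8],[[0,0,0],0,1.8]])

```text
clock: 19.43
position: [0.6628, -0.1157, 0.0745]
ee_rot: [0.739, 0.672, 0.035, 0.022]
ft_force: [-1.8, -0.5, -3.0]
grip_width: 0.262
```

```bash
python3 - <<'E'
from h import *
s=telemetry.get_obs();print(s['ft_force'],s['torque'])
plan(.662,-.116,.074)
E
```

```text
[-1.75793477 -0.479382   -3.03958259] [-0.15416757  0.65245782 -0.03324457]
pos [ 0.6628 -0.1157  0.0745] yaw 84.6 d(cm) [-0.04 -0.08  0.05] turn 0.0 rows 1 per row [-0.04 -0.08  0.05] 0.0 j7 1.84 clk 19.4333 tilt [ 0.081  0.015 -0.997]
```

Emit:
servo_tool(deltas=[[[0,0,0.2],0,1.8],[[0,0,0],0,1.8],[[0,0,-0.1],0,2.8],[[0,0,0],0,4.0],[[0,0,0],0,4.0],[[0,0,-1],0,4.0],[[0,0,-2],0,4.0],[[0,-0.8,-2.5],0,4.0],[[0,-1.2,-3],0,4.0],[[0,-1.5,-3],0,4.0],[[0,-1.0,-1.5],0,4.0],[[0,0,0],0,4.0]])

```text
clock: 20.43
position: [0.6058, -0.114, 0.2077]
ee_rot: [0.739, 0.672, 0.036, 0.022]
ft_force: [0.4, -0.5, 0.1]
grip_width: 0.475
```

```bash
python3 - <<'E'
from h import *
plan(.662,-.116,.074)
im,d,C=cam('wrist');P=cloud(d,C)
k=(np.hypot(P[...,0]-.6635,P[...,1]+.116)<.02)&(P[...,2]>.09)&(P[...,2]<.14);print('wrist knob top',k.sum(),np.median(P[k],0))
t,d2,C2=cam('top');b,d3,C3=cam('scene')
P=cloud(d2,C2);k=(np.hypot(P[...,0]-.6635,P[...,1]+.116)<.03)&(P[...,2]>.085)&(P[...,2]<.16);print('top knob',k.sum(),P[k].mean(0) if k.any() else '')
f=proj(C3,[[.664,-.116,.09]])[0].astype(int);g=proj(C3,[[.49,-.352,.05]])[0].astype(int);r=proj(C3,[[.455,.3,.08]])[0].astype(int)
o=np.zeros((600,800,3),np.uint8)
o[:600,:480]=cv2.resize(b[f[1]-50:f[1]+75,f[0]-30:f[0]+70],(480,600),interpolation=cv2.INTER_CUBIC)
o[:300,480:]=cv2.resize(b[g[1]-45:g[1]+45,g[0]-48:g[0]+48],(320,300),interpolation=cv2.INTER_CUBIC)
o[300:,480:]=cv2.resize(im[150:420,100:388],(320,300))
cv2.imwrite('pics/end.png',o);print(f)
E
```

```text
pos [ 0.6058 -0.114   0.2077] yaw 84.6 d(cm) [ 0.02  4.52 13.79] turn 0.0 rows 4 per row [0.01 1.13 3.45] 0.0 j7 1.76 clk 20.4333 tilt [ 0.082  0.015 -0.996]
wrist knob top 588 [ 0.66099836 -0.11686079  0.10331241]
top knob 0 
[207 240]
```

The viewer limit is reached, so I'll do the last checks numerically.

```bash
python3 - <<'E'
from h import *
def rep(n,P,x,y,r,z0,z1):
    k=(np.hypot(P[...,0]-x,P[...,1]-y)<r)&(P[...,2]>z0)&(P[...,2]<z1)
    print(n,k.sum(),np.median(P[k],0).round(4) if k.any() else '',np.percentile(P[k][:,2],97).round(4) if k.any() else '')
_,d,C=cam('wrist');W=cloud(d,C);a,d,C=cam('scene');S=cloud(d,C)
rep('knob w',W,.6635,-.116,.02,.09,.14);rep('handle w',W,.664,-.043,.03,.095,.12)
rep('knob s',S,.664,-.116,.02,.08,.13);rep('handle s',S,.664,-.043,.03,.08,.13)
rep('offcut s',S,.489,-.352,.03,.055,.09);rep('thin s',S,.457,.302,.025,.085,.13);rep('square s',S,.469,.361,.025,.085,.13);rep('empty hole s',S,.445,.243,.02,.08,.13)
z=cv2.imread('pics/scene.png');df=cv2.absdiff(a,z).max(2);df[:200]=0
m=cv2.morphologyEx((df>50).astype(np.uint8),cv2.MORPH_OPEN,np.ones((3,3)))
for c in cv2.findContours(m,0,2)[0]: print('changed',cv2.boundingRect(c))
E
```

```text
knob w 610 [ 0.661  -0.1169  0.1033] 0.1049
handle w 423 [ 0.6603 -0.0425  0.1054] 0.1069
knob s 136 [ 0.6731 -0.11    0.0994] 0.105
handle s 119 [ 0.6711 -0.0349  0.0989] 0.1074
offcut s 151 [ 0.4962 -0.3495  0.067 ] 0.075
thin s 38 [0.4624 0.3034 0.0995] 0.1088
square s 172 [0.4797 0.3626 0.1013] 0.1056
empty hole s 0  
changed (267, 257, 17, 20)
changed (217, 256, 14, 12)
changed (277, 248, 5, 5)
changed (230, 246, 32, 36)
changed (389, 244, 12, 12)
changed (277, 244, 3, 3)
changed (202, 242, 11, 8)
changed (284, 235, 11, 22)
changed (177, 200, 14, 7)
```

```bash
python3 -c "
from workcell import order
print(order.hand_in())"
```

```text
the job is handed in; nothing more can be done
None
```

The job is handed in, done in the order asked. I stood the offcut upright in the small blue tray and swung the gate onto its stop (a 19 N reaction at the handle). The round-knobbed pin then went down through fork and eye until its head rested on the fork. The arm's clock stood at about 20.5 s of the 72 s allowed.

**Last checks, wrist camera:**
- **Knob:** its top read 103 mm where 104 mm was expected. The handle, a known 106 mm, read 105 mm in the same picture, so the pin is seated.
- **Fork:** just before insertion the fork and eye holes were seen concentric, and the wrist force stayed at about 3 N or less all the way down.

**Last checks, scene camera:**
- **Offcut:** its top shows at about 70 mm inside the tray.
- **Rack:** the other two pins are still there, and the locking pin's hole is empty.
- **Elsewhere:** below picture row 200, almost every change was at the fixture, gate, tray or that hole. The exception is a small patch at pixel (284,235) beside the gate's old end and next to the wrench, which I took for the swung gate and did not check further.

**Checks that failed or disagreed:**
- The final close-up picture could not be viewed because the 12-picture limit was reached, so these last checks are numbers only.
- The top camera returned no reading for the knob; I took this to be the arm in the way.
- The scene camera placed the knob and handle about 10 mm farther from the robot and 7 mm more to its left than the wrist camera did.
- The tool had drifted to about 4.6° of tilt by the end. The pin was gripped at about 3.4°, so it leaned under 2° in the hand and went in without jamming.

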